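Open the casting kiln and pack the dam

TASK

The small table-top casting kiln is shut: swing its lid up and over its balance point so that it stays open on its own, easing it over without flinging it or letting it drop shut. Then find, by trying them, the thickest of the three packing bars that slides without forcing into the gap between the dam round the glass and the kiln's wall, and leave that bar standing in the gap, all the way down on the kiln floor, so the dam cannot creep. Leave the other two bars outside, down on the batt or the table, and do not disturb the other things.

Things in the scene. Friction and masses are not known exactly. Their poses are not given: they have to be found in the camera images.
- kiln: grey clamshell kiln, fixed, 210 x 260 mm (x, y), rim 95 mm above the table; a 42 mm wide, 88 mm high controller box on its -y flank. Origin on the table under the casing's middle, x to the hinge side, -x is the front with the handle, turned roughly to the robot's left (y). Chamber: x from -65 to 65, y from -95 to 95 mm, floor at z = 50 mm. Behind it two stop arms reach 70 mm out
- lid (a joint): angle of the lid in rad: 0 shut, 1.85 open against its rear stop. A slab 210 x 260 x 45 mm, 1.1 to 1.75 kg, swinging up about its rear lower edge; hinge friction 0.1 N m, light damping, no spring, no latch. It balances at about 1.37: well below that it falls shut, from about 1.47 on it falls open and rests on the stop
- lid_hinge (a point): middle of the hinge line, fixed on the kiln at x = 105, z = 95 mm of the kiln frame; the hinge line runs along the kiln's y axis
- lid_handle (a point): middle of the lid's handle: a round steel bar 12 mm thick, 124 mm long along the kiln's y, 35 mm (bar axis) off the lid's front face on a post at each end (100 mm clear between them); 22 mm above the lid's underside, 245 mm in front of the hinge line; it turns with the lid; 5 to 8 N upwards lifts it
- charge: fixed U-shaped frame of dam bars (36 mm high, 124 mm long along x) round stacked sheet glass in the chamber; axes as the kiln's; origin at floor level, middle of the dam's outer face, which looks to the kiln's +y. The gap to pack lies between it and the chamber wall at kiln y = 95 mm: 130 mm long, 11.5 to 22.5 mm wide (95 mm less this origin's kiln y). Hidden under the shut lid
- batt: flat dark grey kiln shelf, 250 x 170 x 12 mm, origin under its centre, fixed on the table; the three bars and the post stand on it, in any order, at four places 120 mm apart along its x and 90 mm along its y
- bar_thin: cordierite packing bar, 95 x 10 x 40 mm (x, y, z), 10 mm thick, standing on its long edge on the batt at the start; origin at the middle of its underside; the three bars differ in thickness only; 76 g
- bar_middle: cordierite packing bar, 95 x 14 x 40 mm (x, y, z), 14 mm thick, standing on its long edge on the batt at the start; origin at the middle of its underside; the three bars differ in thickness only; 106 g
- bar_thick: cordierite packing bar, 95 x 18 x 40 mm (x, y, z), 18 mm thick, standing on its long edge on the batt at the start; origin at the middle of its underside; the three bars differ in thickness only; 137 g. A bar that leaves up to 5.5 mm of play in the gap counts as a fit, so now and then two will do
- post: bystander: round kiln post, 34 mm in diameter, 50 mm high, standing on the batt; origin at the centre of its underside
- jacks: bystander: steel glassblower's jacks (tongs with two blades), 270 mm long along x, 55 mm wide, lying flat, 14 mm high; origin near its middle, on the table
- block: bystander: wooden ladle-shaped block, cup 92 mm in diameter and 50 mm high at the origin, handle 170 mm long to -x
- tumbler: bystander: glass tumbler, 72 mm in diameter at the rim, 100 mm high, upright; origin at the centre of its underside
- paperweight: bystander: amber glass paperweight, 74 mm in diameter, 60 mm high; origin at the centre of its underside
- shears: bystander: steel shears, 250 mm long along x, lying flat, 14 mm high; origin near its middle, on the table
Not all that is in view belongs to the job. Leave any orange or turquoise look-alike of the bar_thick alone.

How it is judged:
By the outcome, as a careful person would: the job done as asked, in the order asked, and still so for the second after the job is handed in, with the robot touching nothing.
It also fails if it takes over 61 s, if anything falls off the work surface, if the arm or the gripper's body presses on something with over 40 N, if the wrist force passes 120 N, or if a joint passes its speed limit or range.

ROBOT

A 6-joint arm with a two-finger parallel gripper is mounted at the origin on the work surface. World frame = base frame: x ahead of the robot, y to its left, z up, the work surface at z = 0. Lengths are in mm, angles in rad, forces in N, time in s.
With the tool pointing down it reaches from about 275 to 750 mm from the base axis. Payload 10.2 kg.
Tool frame: the origin (TCP) lies at the very end of the fingers, on their centre line; the grasp point (between the pads) lies 19 mm behind it; x points along the fingers, y is the direction in which the jaws open and shut, and the axes are right-handed (so a half turn about x gives the same grasp; the last joint's range is limited). The gripper opens to 85 mm and grips with 20 to 120 N. Pads are 22 mm wide; open, the fingers measure 114 mm over their backs; the gripper's body (76 mm by 85 mm) begins 54 mm behind the grasp point. The pads swing forward as they close: fully open they stand 13 mm farther back than shut.
Start: joints at [0.959, 0.313, 1.498, -0, 1.331, -0.223], TCP at [199.029, 485.817, 231.294] pointing down, gripper open.
Joint ranges: [-2.94, 2.94], [-0.97, 2.17], [0.19, 2.56], [-1.23, 4.37], [0.02, 3.11], [-2.88, 2.88]. Speed limits (rad/s): [2.39, 2.39, 3.01, 3.14, 3.14, 3.14].

INTERFACE

Orientations are given as a unit quaternion [w, x, y, z].
In Python, from rig import ctrl, viewer, order gives the robot as it stands. The module is installed in compiled form; this text tells all that it offers.
- The arm moves only by the tool carry_out, never from a script. Its argument "deltas" is a list of rows, each a list of 7 numbers: the gripper command: -1 is fully open, 1 is shut, values between are in proportion, then the shift along the tool's x, y, z in mm, then the turn, a rotation vector about the tool's x, y, z in degrees. A call has exactly 5 rows; each row is the pose to reach, as a shift and turn from the pose commanded when the call began, along the tool's axes at that moment; what a row does not reach only later rows make up. A row lasts 1/8 s, in which the tool goes at most 62.5 mm and 10.7 degrees, less where a joint would pass 70% of its speed; a pose out of reach is approached as far as the arm can. A call with a gripper value outside its range is refused whole. The fingers move at their own pace and stop on an object; "newtons" is the grip in N (left out, the last holds). Time passes only in rows, so rows that repeat a pose let the fingers close, or fill a call up. It gives the time, the measured TCP pose, the force and the opening at its end, in the units of the state.
- ctrl.sense(): the state, without advancing time (a new reading comes with each control period).
- viewer.capture(name): name is "side" or "top"; returns the picture (420x560x3 uint8, red, green, blue); there is no depth.
- viewer.calibration(name): a dict with "fx", "fy", "cx", "cy" (pixels), "xyz" and "attitude" of the camera in the world. Camera axes: x right, y down, z forward; pixel columns grow to the right and rows downward; lengths in mm; the calibration is good to about 2 mm. A picture is of the moment at which its call begins. calibration takes no time and is no camera call.
- order.finish_job(): hands the job in, once; it reports no verdict.
The state is a dict: "time_s": time; "joints": joint angles; "dq": joint speeds; "tau": joint torques, N m; "eef_pos": TCP position; "ee_rot": TCP orientation; "force": force on the tool from outside, world axes, zero at the start; "wrist_torque": the same for the moment, N m; "grip_width": opening from 0.0 (shut) to 1.0 (fully open).
Only numpy, scipy, OpenCV 4.12 (cv2) and the standard library are available. Lean on these libraries where they do the work, as an engineer would, in place of code of your own. Each camera call takes 0.05 s, during which the arm holds its last target. There are 200 camera calls.

## Working session

There is one attempt and no reset: what is moved stays moved. The work goes in short steps, Python scripts to look and compute and a tool call to move; the robot and the scene stay as the last step left them, time stands still between calls to the robot, and variables do not carry over. Pictures are saved under pics/ and viewed, about 8 in all and at most 12, crops included, and the job is handed in when it is done.

Besides the shell and the picture viewer there is one more tool, called after "Call:" by a JSON object that holds its "op" and its "data". carry_out: Moves the arm, as the interface text tells. Its arguments: {"type":"object","properties":{"deltas":{"type":"array"},"newtons":{"type":"number"}},"required":["deltas"]}

```bash
mkdir -p pics
python3 - <<'E'
from rig import ctrl, viewer
import cv2
for n in("top","side"):
    im=viewer.capture(n); cv2.imwrite(f"pics/{n}0.png",im[:,:,::-1]); 
    print(n,viewer.calibration(n))
print(ctrl.sense())
E
```

```text
top {'fx': 406.9699040229272, 'fy': 406.9699040229272, 'cx': 286.27758664592903, 'cy': 204.24370353872425, 'xyz': array([ 268.35023924,    9.59313358, 1428.08136652]), 'attitude': array([-0.06626627,  0.70814194, -0.69912337,  0.07328229])}
side {'fx': 434.175558106811, 'fy': 434.175558106811, 'cx': 276.1235474124558, 'cy': 210.4691951764057, 'xyz': array([374.17445664, 741.5062245 , 980.16266827]), 'attitude': array([ 0.03418035, -0.08271743,  0.9336624 , -0.34679109])}
{'time_s': 0.1, 'joints': array([ 9.58591384e-01,  3.13394677e-01,  1.49836343e+00, -8.15885003e-07,
        1.33099303e+00, -2.23367959e-01]), 'dq': array([ 0.00111838, -0.0025218 , -0.00277815,  0.00045192, -0.00098039,
        0.00088853]), 'tau': array([ 3.32526972e-03, -4.12906194e+01, -2.60142249e+01, -1.12959863e-04,
        3.03686742e-03,  3.09858490e-05]), 'eef_pos': array([198.89497667, 485.61856254, 230.79110438]), 'ee_rot': array([ 0.69361898,  0.13623565,  0.69395084, -0.13698459]), 'force': array([-0.68765219,  0.04232952,  0.0932357 ]), 'wrist_torque': array([ 0.03027113, -0.00034597, -0.06397924]), 'grip_width': 0.9972870709877355}
```

View pics/top0.png

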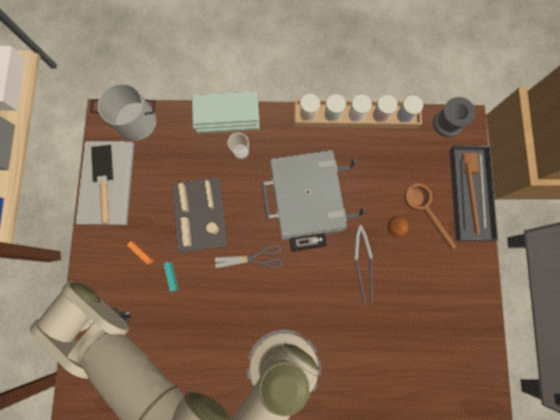

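View pics/side0.png

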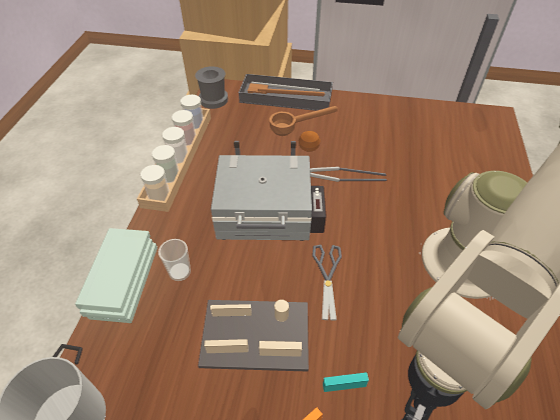

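Top view: kiln around (308,195) with its handle on the left (266,198), batt at (200,214) with three bars and the post at (212,228). The side view shows bars at (231,310), (226,346) and (280,349). I'll enlarge both.

```bash
cat > h.py <<'E'
import numpy as np, cv2
from scipy.spatial.transform import Rotation as R
from rig import ctrl, viewer, order
def cal(n):
    c=viewer.calibration(n); w,x,y,z=c["attitude"]; return c,R.from_quat([x,y,z,w]).as_matrix()
def p2w(n,u,v,z):
    c,M=cal(n); d=M@np.array([(u-c["cx"])/c["fx"],(v-c["cy"])/c["fy"],1]); p=c["xyz"]
    return p+d*(z-p[2])/d[2]
def w2p(n,P):
    c,M=cal(n); q=(np.atleast_2d(P)-c["xyz"])@M
    return np.c_[c["fx"]*q[:,0]/q[:,2]+c["cx"],c["fy"]*q[:,1]/q[:,2]+c["cy"]]
def crop(n,u0,v0,w,h,s,name,im=None):
    im=viewer.capture(n) if im is None else im
    k=cv2.resize(im[v0:v0+h,u0:u0+w],None,fx=s,fy=s,interpolation=cv2.INTER_CUBIC)
    cv2.imwrite("pics/"+name,k[:,:,::-1])
E
python3 - <<'E'
from h import *
im=cv2.imread("pics/top0.png")[:,:,::-1]; im2=cv2.imread("pics/side0.png")[:,:,::-1]
a=cv2.resize(im[130:270,160:360],None,fx=4,fy=4,interpolation=cv2.INTER_CUBIC)
cv2.imwrite("pics/t1.png",a[:,:,::-1])
crop("side",180,130,160,250,1,"x.png",im2)
b=cv2.resize(im2[140:380,190:340],None,fx=2.5,fy=2.5,interpolation=cv2.INTER_CUBIC)
cv2.imwrite("pics/s1.png",b[:,:,::-1])
E
```

```text
(no output)
```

View pics/t1.png

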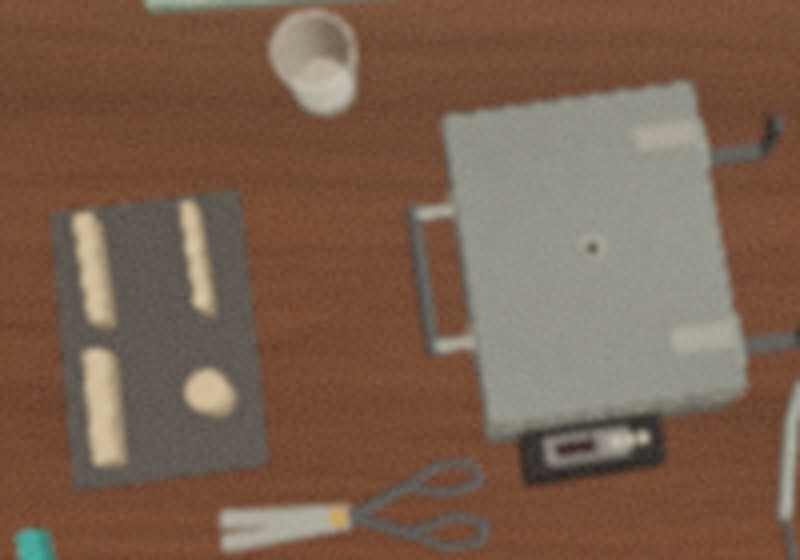

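View pics/s1.png

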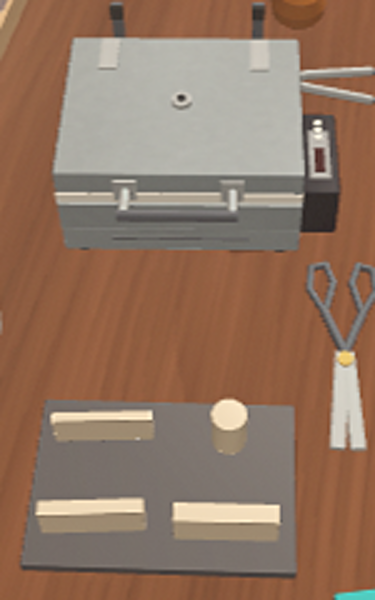

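Top crop: lid corners (443,116), (692,85), (747,388) and (488,437), handle bar (413,210)–(432,350). Bars are thin at (196,257), middle at (93,268) and thick at (104,407), and the post is at (210,392). The side crop agrees. Next I'll fit the poses.

Run:
```python
from h import *
from scipy.optimize import least_squares
T=lambda x,y:(x/4+160,y/4+130)
S=lambda x,y:(x/2.5+190,y/2.5+140)
def fit(L,tops,sides,x0):
    L=np.array(L,float)
    def f(p,full=False):
        c,s=np.cos(p[2]),np.sin(p[2]); W=np.c_[p[0]+c*L[:,0]-s*L[:,1],p[1]+s*L[:,0]+c*L[:,1],L[:,2]]
        r=[]
        for n,o in(("top",tops),("side",sides)):
            q=w2p(n,W)
            for i,u in enumerate(o):
                if u is not None:r+=list(q[i]-u)
        return np.array(r)
    s=least_squares(f,x0,loss="soft_l1"); print(s.x.round(3),f(s.x).round(1)); return s.x
fit([(-105,130,140),(-105,-130,140),(105,-130,140),(105,130,140),(-140,62,117),(-140,-62,117)],
 [T(443,116),T(488,437),T(747,385),T(692,85),T(413,208),T(433,350)],
 [S(52,176),S(303,177),S(298,40),S(74,40),S(119,214),S(240,215)],[530,0,-1.5])
# batt: corners z=12 ; axes: long 250 along world ~x
fit([(125,85,12),(125,-85,12),(-125,-85,12),(-125,85,12)],[T(52,213),T(240,190),T(268,464),T(77,488)],
 [S(23,565),S(45,401),S(294,405),S(297,573)],[480,270,0])
for nm,t,sd,th in(("thin",[(180,202),(195,200),(214,312),(202,315)],[(50,422),(51,413),(153,411),(153,420)],10),
 ("mid",[(72,215),(92,212),(113,325),(97,325)],[(37,515),(37,502),(143,499),(143,512)],14),
 ("thick",[(83,350),(115,348),(125,464),(95,466)],[(172,521),(173,505),(280,506),(280,522)],18)):
    h=th/2
    fit([(47.5,h,52),(47.5,-h,52),(-47.5,-h,52),(-47.5,h,52)],[None]*4,[S(*a) for a in sd],[480,270,0])
    print("top ctr",p2w("top",*T(*np.mean(t,0)),45))
print("post",p2w("side",*S(229,412),62),p2w("top",*T(208,392),62))
```

```text
[563.727 -70.928  -1.409] [-0.7  0.8 -0.4 -1.8 -0.1  1.6 -0.3 -0.3 -0.6  0.8 -0.3  1.8 -0.2 -1.3
  0.8 -0.8  0.2 -1.3 -0.5 -1.9 -0.9 -0.  -0.7  0.1]
[5.09839e+02 3.03630e+02 1.48000e-01] [-0.9  0.5 -0.5  0.2  0.   0.8 -1.3  1.4 -1.5 -0.2 -0.3 -1.7 -0.1 -0.8
 -0.  -0.2]
[5.75207e+02 2.69605e+02 1.99000e-01] [ 0.5  0.1  0.4 -0.1 -0.4 -0.1 -0.5  0.1]
top ctr [576.93656961 264.91651275  45.        ]
[563.525 358.679  12.773] [-0.3  0.4  0.2 -0.4  0.1 -0.4  0.   0.4]
top ctr [564.99710398 354.5851087   45.        ]
[442.506 343.259 -12.401] [ 0.2  0.7  0.1 -0.7 -0.3 -0.7 -0.1  0.7]
top ctr [445.03253233 337.87665235  45.        ]
post [456.25276659 249.17431867  62.        ] [456.74259    247.46511763  62.        ]
```

```bash
cat >> h.py <<'E'
K=np.array([563.7,-70.9]); KY=-1.409
def k2w(x,y,z): c,s=np.cos(KY),np.sin(KY); return np.array([K[0]+c*x-s*y,K[1]+s*x+c*y,z])
def pose():
    s=ctrl.sense(); w,x,y,z=s["ee_rot"]; return s["eef_pos"],R.from_quat([x,y,z,w]),s
def down(jaw):  # rotation, tool x down, tool y along world angle jaw
    y=np.array([np.cos(jaw),np.sin(jaw),0]); x=np.array([0,0,-1.]); return R.from_matrix(np.c_[x,y,np.cross(x,y)])
def go(P,jaw,say=""):
    p,r,s=pose()
    best=min((down(jaw),down(jaw+np.pi)),key=lambda g:(r.inv()*g).magnitude())
    print(say,"shift",r.inv().apply(P-p).round(1),"turn",(r.inv()*best).as_rotvec(degrees=True).round(1),"tooly",best.as_matrix()[:,1].round(2))
E
python3 - <<'E'
from h import *
p,r,s=pose(); print(r.as_matrix().round(2))
H=k2w(-140,0,0); print(H)
go(np.array([H[0],H[1],190]),KY)
E
```

```text
[[-0.    0.38  0.93]
 [-0.    0.93 -0.38]
 [-1.   -0.   -0.  ]]
[541.1472136   67.27153045   0.        ]
 shift [  41.  -257.3  475.3] turn [-31.5  -0.    0.1] tooly [-0.16  0.99  0.  ]
```

Call:
{"op": "carry_out", "data": {"deltas": [[0.39, 0, -28, 53, -6.5, 0, 0], [0.39, 0, -56, 104, -13, 0, 0], [0.39, 0, -84, 155, -19.5, 0, 0], [0.39, 0, -112, 207, -26, 0, 0], [0.39, 0, -140, 258, -31.5, 0, 0]], "newtons": 40}}

```text
time_s: 0.72
eef_pos: [385.5, 256.8, 231.2]
ee_rot: [0.705, -0.058, 0.705, 0.058]
force: [0.5, 1.0, 0.0]
grip_width: 0.306
```

Run:
```python
from h import *
H=k2w(-140,0,0)
go(np.array([H[0],H[1],180]),KY); print(pose()[2]["grip_width"],pose()[2]["time_s"])
```

```text
shift [  51.2 -212.4  122.5] turn [ 0.1 -0.   0. ] tooly [-0.16  0.99  0.  ]
0.30591185770994295 0.725
```

Call:
{"op": "carry_out", "data": {"deltas": [[0.39, 10, -52, 30, 0, 0, 0], [0.39, 20, -104, 60, 0, 0, 0], [0.39, 35, -156, 90, 0, 0, 0], [0.39, 51, -212, 122, 0, 0, 0], [0.39, 51, -212, 122, 0, 0, 0]]}}

```text
time_s: 1.35
eef_pos: [540.0, 65.9, 178.4]
ee_rot: [0.704, -0.055, 0.706, 0.055]
force: [-0.2, 1.3, -0.1]
grip_width: 0.302
```

Run:
```python
from h import *
H=k2w(-140,0,0)
go(np.array([H[0],H[1],98]),KY); print(pose()[2]["grip_width"],pose()[2]["time_s"])
crop("side",190,120,180,140,4,"s2.png")
```

```text
shift [80.4  1.2  1.6] turn [-0.3 -0.2 -0. ] tooly [-0.16  0.99  0.  ]
0.3021461131187412 1.35
```

View pics/s2.png

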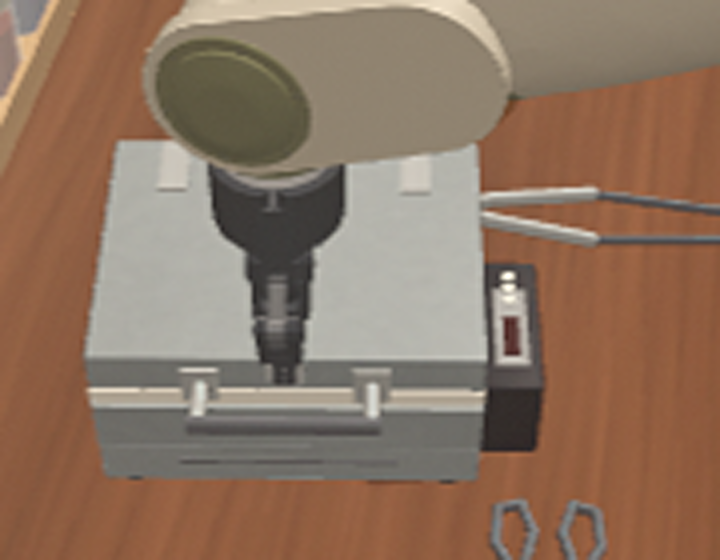

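Side crop: the gripper tip at (283,383) is centred over the handle bar, which runs (188–380, 424). Descending, then closing.

Call:
{"op": "carry_out", "data": {"deltas": [[0.39, 20, 0.5, 1, 0, 0, 0], [0.39, 45, 1, 1.5, 0, 0, 0], [0.39, 65, 1, 1.5, 0, 0, 0], [0.39, 80, 1, 1.5, 0, 0, 0], [0.39, 80, 1, 1.5, 0, 0, 0]]}}

```text
time_s: 2.02
eef_pos: [539.8, 70.6, 99.8]
ee_rot: [0.704, -0.057, 0.705, 0.057]
force: [-0.3, -0.8, -0.8]
grip_width: 0.308
```

Call:
{"op": "carry_out", "data": {"deltas": [[0.6, 0, 0, 0, 0, 0, 0], [0.9, 0, 0, 0, 0, 0, 0], [1, 0, 0, 0, 0, 0, 0], [1, 0, 0, 0, 0, 0, 0], [1, 0, 0, 0, 0, 0, 0]]}}

```text
time_s: 2.65
eef_pos: [541.0, 67.4, 101.1]
ee_rot: [0.705, -0.058, 0.704, 0.055]
force: [-0.9, -15.7, -1.4]
grip_width: 0.124
```

Run:
```python
from h import *
crop("side",190,120,180,140,4,"s3.png")
for a in np.arange(0,1.86,.1): print(round(a,2),round(245-245*np.cos(a)+22*np.sin(a),1), round(245*np.sin(a)+22*np.cos(a)-22,1))
```

```text
0.0 0.0 0.0
0.1 3.4 24.3
0.2 9.3 48.2
0.3 17.4 71.4
0.4 27.9 93.7
0.5 40.5 114.8
0.6 55.2 134.5
0.7 71.8 152.7
0.8 90.1 169.1
0.9 109.9 183.6
1.0 131.1 196.0
1.1 153.5 206.3
1.2 176.7 214.3
1.3 200.7 220.0
1.4 225.0 223.2
1.5 249.6 223.9
1.6 274.1 222.3
1.7 298.4 218.1
1.8 322.1 211.6
```

Call:
{"op": "carry_out", "data": {"deltas": [[1, -8, -2, 0, 0, 0, 0], [1, -18, -3.5, 0, 0, 0, 0], [1, -28, -5.5, 0, 0, 0, 0], [1, -38, -8, 0, 0, 0, 0], [1, -48, -10.5, 0, 0, 0, 0]]}}

```text
time_s: 3.32
eef_pos: [542.4, 58.8, 148.4]
ee_rot: [0.705, -0.057, 0.705, 0.056]
force: [3.8, -5.9, -10.8]
grip_width: 0.121
```

Call:
{"op": "carry_out", "data": {"deltas": [[1, -14, -4.6, 0, 0, 0, 0], [1, -28, -10, 0, 0, 0, 0], [1, -41, -16, 0, 0, 0, 0], [1, -54, -23.5, 0, 0, 0, 0], [1, -66.5, -31, 0, 0, 0, 0]]}}

```text
time_s: 3.95
eef_pos: [547.2, 29.2, 215.6]
ee_rot: [0.705, -0.057, 0.705, 0.057]
force: [5.1, 2.3, -6.7]
grip_width: 0.118
```

Call:
{"op": "carry_out", "data": {"deltas": [[1, -12, -9, 0, 0, 0, 0], [1, -23, -18, 0, 0, 0, 0], [1, -34, -28, 0, 0, 0, 0], [1, -44.5, -38.5, 0, 0, 0, 0], [1, -54.5, -49.5, 0, 0, 0, 0]]}}

```text
time_s: 4.58
eef_pos: [555.1, -18.3, 271.6]
ee_rot: [0.706, -0.056, 0.704, 0.059]
force: [1.7, 9.8, 2.6]
grip_width: 0.122
```

Call:
{"op": "carry_out", "data": {"deltas": [[1, -9, -11, 0, 0, 0, 0], [1, -17, -23, 0, 0, 0, 0], [1, -24.5, -35.5, 0, 0, 0, 0], [1, -31, -49, 0, 0, 0, 0], [1, -37, -62.5, 0, 0, 0, 0]]}}

```text
time_s: 5.2
eef_pos: [565.3, -80.3, 310.3]
ee_rot: [0.707, -0.057, 0.703, 0.058]
force: [0.3, 9.2, 10.9]
grip_width: 0.118
```

Call:
{"op": "carry_out", "data": {"deltas": [[1, -4.3, -11.5, 0, 0, 0, 0], [1, -8, -23.2, 0, 0, 0, 0], [1, -11, -35, 0, 0, 0, 0], [1, -13.7, -47.2, 0, 0, 0, 0], [1, -15.6, -59.3, 0, 0, 0, 0]]}}

```text
time_s: 5.82
eef_pos: [575.1, -139.9, 325.7]
ee_rot: [0.707, -0.058, 0.703, 0.057]
force: [3.7, 4.9, 9.7]
grip_width: 0.118
```

Call:
{"op": "carry_out", "data": {"deltas": [[1, -2, -9.8, 0, 0, 0, 0], [1, -3, -19.6, 0, 0, 0, 0], [1, -3.5, -29.5, 0, 0, 0, 0], [1, -3.5, -39.3, 0, 0, 0, 0], [1, -3, -49.1, 0, 0, 0, 0]]}}

```text
time_s: 6.45
eef_pos: [582.9, -188.9, 327.0]
ee_rot: [0.706, -0.058, 0.703, 0.056]
force: [5.9, 1.7, 5.0]
grip_width: 0.121
```

Call:
{"op": "carry_out", "data": {"deltas": [[1, 0.5, -9.8, 0, 0, 0, 0], [1, 1.8, -19.6, 0, 0, 0, 0], [1, 3.5, -29.3, 0, 0, 0, 0], [1, 5.5, -38.9, 0, 0, 0, 0], [1, 8, -48.4, 0, 0, 0, 0]]}}

```text
time_s: 7.08
eef_pos: [590.6, -237.0, 318.8]
ee_rot: [0.706, -0.058, 0.704, 0.056]
force: [5.0, 4.5, -3.1]
grip_width: 0.122
```

Call:
{"op": "carry_out", "data": {"deltas": [[1, 1.2, -5, 0, 0, 0, 0], [1, 2.5, -9.5, 0, 0, 0, 0], [1, 4.2, -14, 0, 0, 0, 0], [1, 6, -18.8, 0, 0, 0, 0], [1, 7, -22, 0, 0, 0, 0]]}}

```text
time_s: 7.7
eef_pos: [594.2, -258.7, 311.3]
ee_rot: [0.706, -0.058, 0.704, 0.056]
force: [5.8, -1.3, 2.4]
grip_width: 0.126
```

Call:
{"op": "carry_out", "data": {"deltas": [[0.3, 0, 0, 0, 0, 0, 0], [0.3, 0, 0, 0, 0, 0, 0], [0.3, 0, 0, 0, 0, 0, 0], [0.3, -15, 0, 0, 0, 0, 0], [0.3, -40, 0, 0, 0, 0, 0]]}}

```text
time_s: 8.32
eef_pos: [593.4, -257.8, 349.7]
ee_rot: [0.704, -0.056, 0.705, 0.057]
force: [0.0, -0.3, 0.6]
grip_width: 0.347
```

Run:
```python
from h import *
print(pose()[2]["eef_pos"],pose()[2]["force"])
go(np.array([445,340,150]),0.17+np.pi/2)
```

```text
[ 593.37653764 -257.80680798  349.71523688] [ 0.04091898 -0.2865162   0.59879202]
 shift [200.7 613.6 -50.2] turn [-0.5 -0.1 -0.1] tooly [-0.17  0.99  0.  ]
```

Call:
{"op": "carry_out", "data": {"deltas": [[0.3, 0, 60, -5, 0, 0, 0], [0.3, 0, 122, -10, 0, 0, 0], [0.3, 10, 184, -15, 0, 0, 0], [0.3, 25, 246, -20, 0, 0, 0], [0.3, 40, 308, -25, 0, 0, 0]]}}

```text
time_s: 8.95
eef_pos: [519.5, 40.5, 310.5]
ee_rot: [0.705, -0.057, 0.705, 0.057]
force: [0.7, 1.0, 0.2]
grip_width: 0.35
```

Call:
{"op": "carry_out", "data": {"deltas": [[0, 30, 62, -5, 0, 0, 0], [0, 60, 124, -10, 0, 0, 0], [0, 100, 186, -15, 0, 0, 0], [0, 140, 248, -20, 0, 0, 0], [0, 160, 306, -25, 0, 0, 0]]}}

```text
time_s: 9.57
eef_pos: [453.4, 307.7, 163.5]
ee_rot: [0.705, -0.057, 0.705, 0.057]
force: [1.5, -0.8, 0.6]
grip_width: 0.499
```

Run:
```python
from h import *
print(pose()[2]["eef_pos"],pose()[2]["grip_width"])
a=viewer.capture("top");b=viewer.capture("side")
a=cv2.resize(a[145:245,255:365],None,fx=5,fy=5,interpolation=cv2.INTER_CUBIC)
b=cv2.resize(b[60:260,195:335],None,fx=2.5,fy=2.5,interpolation=cv2.INTER_CUBIC)[:500,:250*1+100]
c=np.zeros((500,900,3),np.uint8);c[:,:550]=a;c[:b.shape[0],550:550+b.shape[1]]=b
cv2.imwrite("pics/o1.png",cv2.resize(c[:,:,::-1],(800,444)))
go(np.array([445,340,100]),0.17+np.pi/2)
```

```text
[453.4093752  307.66553995 163.52004759] 0.498862608153596
 shift [61.9 30.8 -0.8] turn [-0.2 -0.3  0. ] tooly [-0.17  0.99  0.  ]
```

View pics/o1.png

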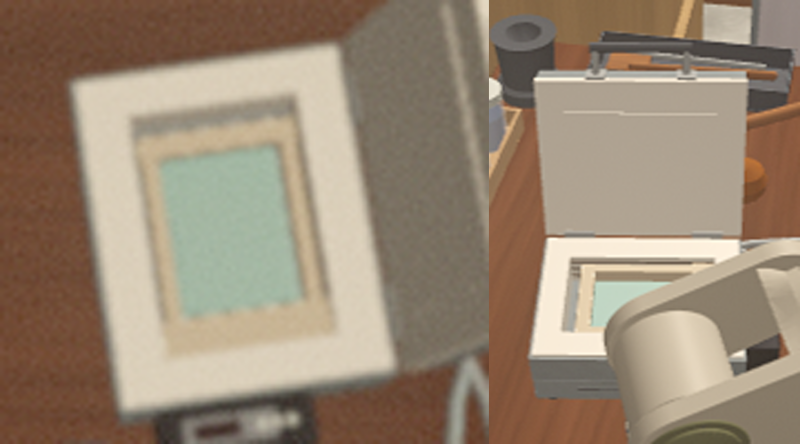

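Lid stands open. In the top view the gap is the grey band above the dam, (135–297, 97–148). I'll measure its width by averaged profiles in both cameras.

Run:
```python
from h import *
for n,xs in(("top",np.arange(-45,46,3)),("side",np.arange(-15,46,3))):
    im=viewer.capture(n).astype(np.float32)
    for z in(95,86):
        out=[]
        ys=np.arange(60,112,2)
        for y in ys:
            P=np.array([k2w(x,y,z) for x in xs]); q=w2p(n,P).astype(np.float32)
            v=cv2.remap(im,q[:,0].reshape(1,-1),q[:,1].reshape(1,-1),cv2.INTER_LINEAR)[0].mean(0); out.append((int(y),int(v.mean()),int(v[0]-v[2])))
        print(n,z,out)
```

```text
top 95 [(60, 156, 18), (62, 156, 31), (64, 161, 41), (66, 167, 48), (68, 172, 50), (70, 175, 51), (72, 175, 51), (74, 175, 51), (76, 174, 49), (78, 171, 46), (80, 165, 40), (82, 156, 32), (84, 149, 25), (86, 143, 21), (88, 140, 22), (90, 139, 24), (92, 140, 27), (94, 144, 29), (96, 153, 30), (98, 166, 31), (100, 180, 32), (102, 191, 32), (104, 198, 33), (106, 201, 33), (108, 202, 33), (110, 202, 33)]
top 86 [(60, 161, 7), (62, 157, 17), (64, 156, 29), (66, 160, 40), (68, 166, 47), (70, 171, 50), (72, 175, 51), (74, 175, 51), (76, 176, 51), (78, 174, 50), (80, 172, 47), (82, 166, 41), (84, 158, 34), (86, 150, 26), (88, 144, 22), (90, 141, 21), (92, 139, 24), (94, 140, 26), (96, 143, 28), (98, 150, 30), (100, 162, 31), (102, 176, 32), (104, 189, 32), (106, 197, 32), (108, 201, 33), (110, 202, 33)]
side 95 [(60, 179, 31), (62, 196, 46), (64, 205, 52), (66, 208, 53), (68, 206, 53), (70, 206, 54), (72, 205, 54), (74, 206, 54), (76, 207, 53), (78, 190, 47), (80, 169, 33), (82, 152, 19), (84, 153, 17), (86, 154, 18), (88, 156, 21), (90, 159, 26), (92, 162, 29), (94, 174, 30), (96, 202, 32), (98, 225, 32), (100, 233, 32), (102, 234, 32), (104, 233, 32), (106, 233, 32), (108, 233, 31), (110, 233, 31)]
side 86 [(60, 173, 17), (62, 184, 35), (64, 198, 50), (66, 206, 53), (68, 207, 53), (70, 206, 54), (72, 206, 54), (74, 205, 54), (76, 206, 54), (78, 201, 52), (80, 183, 42), (82, 165, 26), (84, 157, 15), (86, 160, 14), (88, 160, 16), (90, 162, 21), (92, 164, 27), (94, 166, 30), (96, 180, 31), (98, 209, 32), (100, 228, 32), (102, 234, 32), (104, 234, 32), (106, 233, 32), (108, 233, 32), (110, 233, 31)]
```

Call:
{"op": "carry_out", "data": {"deltas": [[0, 20, 12, 0, 0, 0, 0], [0, 35, 20, 0, 0, 0, 0], [0, 45, 31, -1, 0, 0, 0], [0, 55, 31, -1, 0, 0, 0], [0, 60, 31, -1, 0, 0, 0]]}}

```text
time_s: 10.4
eef_pos: [448.4, 336.5, 104.2]
ee_rot: [0.705, -0.057, 0.705, 0.057]
force: [-0.2, 0.3, 0.5]
grip_width: 0.504
```

Gap measures about 15–16 mm (side 15.6, top 14.6), so the middle bar probably fits. I'll still try the thick one first, gently.

Call:
{"op": "carry_out", "data": {"deltas": [[0, 15, 3, -3, 0, 0, 0], [0, 35, 4, -3.5, 0, 0, 0], [0, 55, 4, -3.5, 0, 0, 0], [0, 68, 4, -3.5, 0, 0, 0], [0, 68, 4, -3.5, 0, 0, 0]], "newtons": 30}}

```text
time_s: 11.02
eef_pos: [443.8, 339.9, 35.8]
ee_rot: [0.704, -0.057, 0.705, 0.057]
force: [-0.7, -0.8, 0.7]
grip_width: 0.5
```

Call:
{"op": "carry_out", "data": {"deltas": [[0.4, 0, 0, 0, 0, 0, 0], [0.8, 0, 0, 0, 0, 0, 0], [1, 0, 0, 0, 0, 0, 0], [1, 0, 0, 0, 0, 0, 0], [1, 0, 0, 0, 0, 0, 0]]}}

```text
time_s: 11.65
eef_pos: [444.7, 340.4, 37.4]
ee_rot: [0.705, -0.057, 0.704, 0.057]
force: [-0.3, -0.1, 5.6]
grip_width: 0.204
```

Call:
{"op": "carry_out", "data": {"deltas": [[1, -15, 0, 0, 0, 0, 0], [1, -45, 0, 0, 0, 0, 0], [1, -90, 0, 0, 0, 0, 0], [1, -125, 0, 0, 0, 0, 0], [1, -150, 0, 0, 0, 0, 0]]}}

```text
time_s: 12.28
eef_pos: [444.3, 340.1, 189.0]
ee_rot: [0.705, -0.057, 0.704, 0.057]
force: [0.3, -1.0, -1.6]
grip_width: 0.201
```

Run:
```python
from h import *
im=viewer.capture("side"); cv2.imwrite("pics/g1.png",im[150:400,200:440,::-1].repeat(2,0).repeat(2,1))
P=k2w(0,87.5,180)
for j in(KY+np.pi/2,): go(P,j)
```

```text
shift [  12.  -425.1  138.3] turn [90.   0.2 -0.4] tooly [0.99 0.16 0.  ]
```

View pics/g1.png

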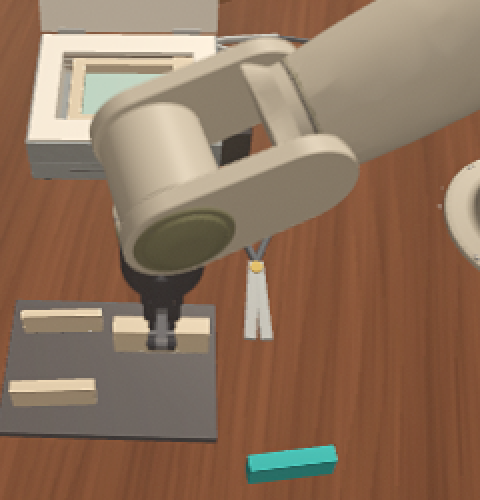

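Thick bar is held level, tips across its middle (160,335), the other bars undisturbed. Now over to the kiln, turning 90°.

Call:
{"op": "carry_out", "data": {"deltas": [[1, 0, -42, 14, 9, 0, 0], [1, 0, -85, 28, 18, 0, 0], [1, 0, -127, 42, 27, 0, 0], [1, 0, -170, 56, 36, 0, 0], [1, 0, -212, 70, 45, 0, 0]]}}

```text
time_s: 12.95
eef_pos: [547.6, 140.7, 186.4]
ee_rot: [0.672, 0.219, 0.673, -0.219]
force: [0.1, 0.4, -1.5]
grip_width: 0.204
```

Run:
```python
from h import *
go(k2w(0,89.5,150),KY+np.pi/2); print(pose()[2]["joints"].round(2))
```

```text
shift [ 36.3 -97.8 200.5] turn [44.7 -0.   0. ] tooly [0.99 0.16 0.  ]
[ 0.04  0.44  1.44 -0.    1.27 -0.9 ]
```

Call:
{"op": "carry_out", "data": {"deltas": [[1, 0, -20, 42, 9, 0, 0], [1, 5, -40, 84, 18, 0, 0], [1, 15, -60, 126, 27, 0, 0], [1, 25, -80, 165, 36, 0, 0], [1, 35, -98, 200, 44.7, 0, 0]]}}

```text
time_s: 13.58
eef_pos: [652.5, -55.8, 150.8]
ee_rot: [0.538, 0.458, 0.539, -0.458]
force: [0.9, 0.6, -0.7]
grip_width: 0.2
```

Call:
{"op": "carry_out", "data": {"deltas": [[1, 5, 0, 0, 0, 0, 0], [1, 10, 0, 0, 0, 0, 0], [1, 15, 0, 0, 0, 0, 0], [1, 18, 0, 0, 0, 0, 0], [1, 18, 0, 0, 0, 0, 0]]}}

```text
time_s: 14.2
eef_pos: [652.2, -53.9, 133.6]
ee_rot: [0.54, 0.457, 0.54, -0.457]
force: [0.2, 0.5, -1.5]
grip_width: 0.204
```

Run:
```python
from h import *
go(k2w(0,89.5,125),KY+np.pi/2); print(pose()[2]["joints"].round(2))
crop("side",200,165,115,85,6,"f1.png")
```

```text
shift [ 8.6 -0.6  2.5] turn [ 0.3 -0.   0. ] tooly [0.99 0.16 0.  ]
[-0.26  0.68  1.19  0.    1.27 -0.43]
```

View pics/f1.png

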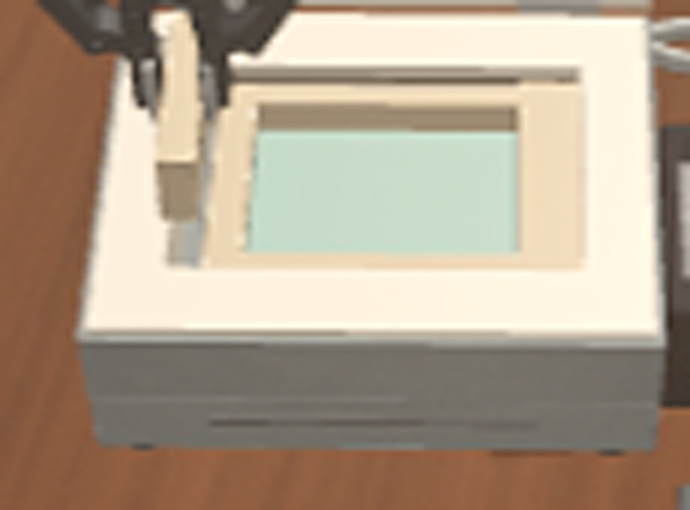

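Side crop: bar's front-bottom edge spans (160–197, 218), the gap (167–202, 265). The bar sits slightly toward the wall. Working out the offset.

```bash
cat >> h.py <<'E'
def w2k(P):
    c,s=np.cos(KY),np.sin(KY); d=P[:2]-K; return np.array([c*d[0]+s*d[1],-s*d[0]+c*d[1]]).round(1)
E
python3 - <<'E'
from h import *
for u,v in((160,218),(197,218)): print("bar",w2k(p2w("side",200+u/6,165+v/6,109.6)))
for u,v,z in((167,265,95),(202,266,95),(206,262,86)): print("gap",w2k(p2w("side",200+u/6,165+v/6,z)))
print(w2k(pose()[0]))
E
```

```text
bar [-50.4  96.5]
bar [-50.2  79.9]
gap [-65.7  93.3]
gap [-66.1  77.5]
gap [-55.9  77.2]
[-2.3 90.2]
```

Run:
```python
from h import *
g=cv2.cvtColor(cv2.imread("pics/o1.png"),cv2.COLOR_BGR2GRAY).astype(np.float32)
def q(n,P):
    p=w2p(n,P); 
    return (p-[255,145])*4.444 if n=="top" else np.c_[(p[:,0]-195)*2.5*.889+489,(p[:,1]-60)*2.5*.889]
for n,xr in(("top",range(-55,56,10)),("side",range(-55,20,10))):
  R_=[]
  for z,lo,hi in((95,88,108),(86,74,90)):
    ys=np.arange(lo,hi,.5); E=[]
    for x in xr:
        v=0
        for dx in(-4,-2,0,2,4):
            p=q(n,np.array([k2w(x+dx,y,z) for y in ys])).astype(np.float32)
            v=v+cv2.remap(g,p[:,:1],p[:,1:],cv2.INTER_LINEAR)[:,0]
        d=np.abs(np.gradient(cv2.GaussianBlur(v.reshape(-1,1),(1,7),0)[:,0])); E.append(ys[d.argmax()])
    f=np.polyfit(list(xr),E,1); print(n,z,E,"slope",f.round(4))
```

```text
top 95 [np.float64(96.5), np.float64(97.5), np.float64(96.5), np.float64(97.5), np.float64(97.0), np.float64(96.0), np.float64(97.5), np.float64(96.5), np.float64(97.5), np.float64(96.5), np.float64(96.0), np.float64(97.0)] slope [-2.80000e-03  9.68333e+01]
top 86 [np.float64(83.0), np.float64(82.5), np.float64(82.0), np.float64(82.5), np.float64(82.0), np.float64(83.5), np.float64(82.0), np.float64(84.5), np.float64(82.5), np.float64(82.5), np.float64(83.5), np.float64(82.0)] slope [2.60000e-03 8.27083e+01]
side 95 [np.float64(95.0), np.float64(95.5), np.float64(95.0), np.float64(95.0), np.float64(95.5), np.float64(95.0), np.float64(95.0), np.float64(95.5)] slope [1.80000e-03 9.52232e+01]
side 86 [np.float64(80.5), np.float64(79.5), np.float64(78.5), np.float64(80.0), np.float64(80.5), np.float64(79.0), np.float64(79.0), np.float64(80.5)] slope [-6.00000e-04  7.96756e+01]
```

Call:
{"op": "carry_out", "data": {"deltas": [[1, 2, -2, 2, 0, 0, 0], [1, 6, -2, 2, 0, 0, 0], [1, 10, -2, 2, 0, 0, 0], [1, 14, -2, 2, 0, 0, 0], [1, 17, -2, 2, 0, 0, 0]]}}

```text
time_s: 14.88
eef_pos: [650.5, -56.7, 116.4]
ee_rot: [0.54, 0.457, 0.54, -0.457]
force: [-1.3, 0.5, -0.4]
grip_width: 0.202
```

Call:
{"op": "carry_out", "data": {"deltas": [[1, 1, 0, 0, 0, 0, 0], [1, 2.5, 0, 0, 0, 0, 0], [1, 4, 0, 0, 0, 0, 0], [1, 5.5, 0, 0, 0, 0, 0], [1, 6.5, 0, 0, 0, 0, 0]]}}

```text
time_s: 15.5
eef_pos: [650.7, -56.7, 111.3]
ee_rot: [0.54, 0.457, 0.54, -0.457]
force: [-8.4, 0.4, 13.2]
grip_width: 0.202
```

Run:
```python
from h import *
print(w2k(pose()[0]),pose()[2]["force"],pose()[2]["wrist_torque"])
```

```text
[-0.  88.2] [-8.39921721  0.36956326 13.15011855] [0.05098742 1.51440738 0.01406954]
```

The thick bar stops on the dam's edge while the wall pushes back, at just 13 N vertical. It doesn't fit, so it goes back to its place on the batt.

Call:
{"op": "carry_out", "data": {"deltas": [[1, -20, 0, 0, 0, 0, 0], [1, -60, 0, 0, 0, 0, 0], [1, -75, 22, -44, -9, 0, 0], [1, -75, 44, -88, -18, 0, 0], [1, -75, 66, -132, -27, 0, 0]]}}

```text
time_s: 16.12
eef_pos: [694.6, 86.0, 185.3]
ee_rot: [0.633, 0.317, 0.632, -0.316]
force: [1.2, 0.7, -1.1]
grip_width: 0.196
```

Run:
```python
from h import *
go(np.array([444.6,340.2,120]),KY)
```

```text
shift [  65.   -48.  -353.3] turn [-62.5   0.1  -0.1] tooly [-0.16  0.99  0.  ]
```

Call:
{"op": "carry_out", "data": {"deltas": [[1, 0, -7, -52, -9.5, 0, 0], [1, 0, -14, -104, -19, 0, 0], [1, 0, -21, -156, -28.5, 0, 0], [1, 0, -28, -208, -38, 0, 0], [1, 10, -35, -260, -47.5, 0, 0]]}}

```text
time_s: 16.75
eef_pos: [510.4, 274.0, 175.7]
ee_rot: [0.707, 0.035, 0.705, -0.034]
force: [0.4, 0.7, -0.7]
grip_width: 0.201
```

Run:
```python
from h import *
go(np.array([444.6,340.2,60]),KY)
```

```text
shift [115.6  59.2 -72.3] turn [-14.9   0.2  -0.1] tooly [-0.16  0.99  0.  ]
```

Call:
{"op": "carry_out", "data": {"deltas": [[1, 10, 30, -36, -7.5, 0, 0], [1, 30, 59, -72, -15, 0, 0], [1, 60, 59, -72, -15, 0, 0], [1, 95, 59, -72, -15, 0, 0], [1, 105, 59, -72, -15, 0, 0]]}}

```text
time_s: 17.38
eef_pos: [444.9, 338.6, 68.5]
ee_rot: [0.704, -0.056, 0.706, 0.055]
force: [0.5, -0.5, -0.9]
grip_width: 0.2
```

Run:
```python
from h import *
go(np.array([444.6,340.2,37.5]),KY)
```

```text
shift [31.   1.7  0. ] turn [-0.2 -0.1  0. ] tooly [-0.16  0.99  0.  ]
```

Call:
{"op": "carry_out", "data": {"deltas": [[1, 12, 1.5, 0, 0, 0, 0], [1, 22, 1.5, 0, 0, 0, 0], [1, 28, 1.5, 0, 0, 0, 0], [1, 30.5, 1.5, 0, 0, 0, 0], [1, 31, 1.5, 0, 0, 0, 0]]}}

```text
time_s: 18.0
eef_pos: [445.5, 340.2, 39.3]
ee_rot: [0.705, -0.056, 0.705, 0.056]
force: [-0.4, -0.5, -1.0]
grip_width: 0.198
```

Call:
{"op": "carry_out", "data": {"deltas": [[0.4, 0, 0, 0, 0, 0, 0], [0.0, 0, 0, 0, 0, 0, 0], [0, 0, 0, 0, 0, 0, 0], [0, -25, 0, 0, 0, 0, 0], [0, -60, 0, 0, 0, 0, 0]]}}

```text
time_s: 18.62
eef_pos: [445.0, 340.0, 99.3]
ee_rot: [0.704, -0.056, 0.706, 0.055]
force: [0.1, 0.0, 0.2]
grip_width: 0.5
```

Run:
```python
from h import *
go(np.array([564.5,357,85]),KY)
```

```text
shift [ 14.1  -1.9 120.7] turn [-0.3 -0.1  0. ] tooly [-0.16  0.99  0.  ]
```

Call:
{"op": "carry_out", "data": {"deltas": [[0, 0, 0, 45, 0, 0, 0], [0, 0, -1, 85, 0, 0, 0], [0, 5, -2, 120, 0, 0, 0], [0, 30, -2, 120, 0, 0, 0], [0, 50, -2, 120, 0, 0, 0]]}}

```text
time_s: 19.25
eef_pos: [564.0, 356.9, 47.8]
ee_rot: [0.705, -0.056, 0.705, 0.055]
force: [0.0, 0.4, 0.8]
grip_width: 0.5
```

Run:
```python
from h import *
go(np.array([564.3,356.6,36]),KY)
im=viewer.capture("side"); cv2.imwrite("pics/g2.png",cv2.resize(im[230:390,180:340,::-1],None,fx=3,fy=3))
```

```text
shift [11.8 -0.3  0.3] turn [-0.3 -0.1  0. ] tooly [-0.16  0.99  0.  ]
```

View pics/g2.png

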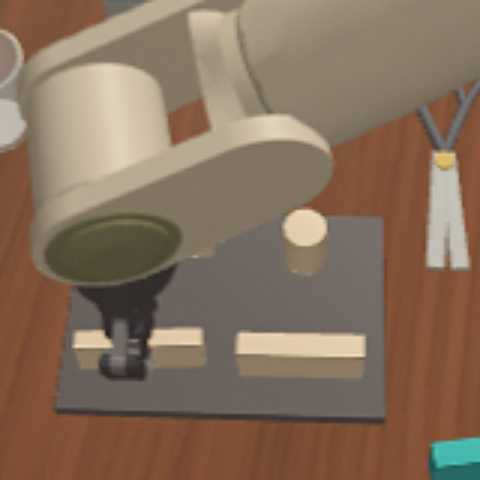

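Thick bar is back standing on the batt at (300,350). The front fingertip at (122,365) looks off the middle bar's centre (140), so I'll check by projection.

Run:
```python
from h import *
p,r,s=pose()
for o in((0,0),(28,0),(-28,0)): print(((w2p("side",p+r.apply([0,o[0],0]))-[180,230])*3).round(0))
for e in(47.5,-47.5): 
    q=np.array([564.3+e*.987,356.6+e*.16,52]); print("bar",((w2p("side",q)-[180,230])*3).round(0))
```

```text
[[141. 340.]]
[[137. 376.]]
[[144. 305.]]
bar [[ 74. 335.]]
bar [[201. 336.]]
```

Call:
{"op": "carry_out", "data": {"deltas": [[0, 6, 0, 0, 0, 0, 0], [0, 11.5, 0, 0, 0, 0, 0], [0.4, 11.5, 0, 0, 0, 0, 0], [0.8, 11.5, 0, 0, 0, 0, 0], [1, 11.5, 0, 0, 0, 0, 0]]}}

```text
time_s: 19.92
eef_pos: [564.5, 357.2, 38.3]
ee_rot: [0.705, -0.056, 0.705, 0.056]
force: [0.2, 0.8, 2.1]
grip_width: 0.155
```

Call:
{"op": "carry_out", "data": {"deltas": [[1, 0, 0, 0, 0, 0, 0], [1, 0, 0, 0, 0, 0, 0], [1, -25, 0, 0, 0, 0, 0], [1, -75, 0, 0, 0, 0, 0], [1, -130, 0, 0, 0, 0, 0]]}}

```text
time_s: 20.55
eef_pos: [563.7, 356.7, 168.0]
ee_rot: [0.704, -0.056, 0.706, 0.055]
force: [0.1, 0.3, -1.7]
grip_width: 0.15
```

Run:
```python
from h import *
go(k2w(0,89.3,165),KY+np.pi/2)
```

```text
shift [   3.2 -422.    22.3] turn [89.7 -0.1  0.1] tooly [0.99 0.16 0.  ]
```

Call:
{"op": "carry_out", "data": {"deltas": [[1, 0, -42, 2, 9, 0, 0], [1, 0, -84, 4, 18, 0, 0], [1, 0, -126, 6, 27, 0, 0], [1, 0, -168, 8, 36, 0, 0], [1, 0, -211, 11, 45, 0, 0]]}}

```text
time_s: 21.18
eef_pos: [608.1, 149.0, 167.1]
ee_rot: [0.672, 0.22, 0.672, -0.22]
force: [0.6, -0.5, -1.3]
grip_width: 0.157
```

Run:
```python
from h import *
go(k2w(0,89.3,150),KY+np.pi/2)
```

```text
shift [  17.1 -139.8  156.9] turn [44.5 -0.   0.1] tooly [0.99 0.16 0.  ]
```

Call:
{"op": "carry_out", "data": {"deltas": [[1, 0, -29, 33, 9, 0, 0], [1, 0, -58, 66, 18, 0, 0], [1, 5, -87, 99, 27, 0, 0], [1, 10, -115, 129, 36, 0, 0], [1, 17, -140, 157, 44.5, 0, 0]]}}

```text
time_s: 21.8
eef_pos: [652.9, -56.6, 150.0]
ee_rot: [0.538, 0.458, 0.539, -0.458]
force: [1.0, -0.3, -0.5]
grip_width: 0.15
```

Call:
{"op": "carry_out", "data": {"deltas": [[1, 5, 0, 0, 0, 0, 0], [1, 12, 0, 0, 0, 0, 0], [1, 18, 0, 0, 0, 0, 0], [1, 20, 0, 0, 0, 0, 0], [1, 20, 0, 0, 0, 0, 0]]}}

```text
time_s: 22.42
eef_pos: [653.0, -54.7, 130.7]
ee_rot: [0.54, 0.457, 0.54, -0.457]
force: [-0.2, -0.1, -1.0]
grip_width: 0.158
```

Run:
```python
from h import *
go(k2w(0,89.3,118),KY+np.pi/2); print(w2k(pose()[0]))
crop("side",200,165,115,85,6,"f2.png")
```

```text
shift [12.7 -1.4  1.6] turn [ 0.3 -0.   0. ] tooly [0.99 0.16 0.  ]
[-1.6 90.7]
```

View pics/f2.png

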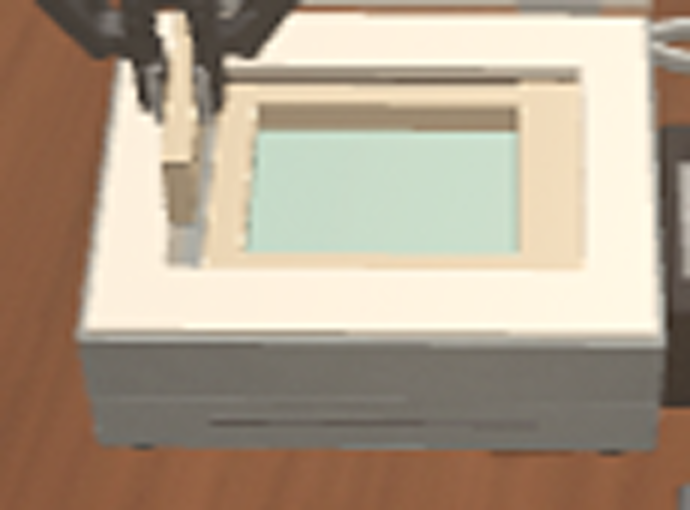

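Middle bar hangs lined up over the gap: bar (165–198, 222), gap (167–202, 265). Lowering it gently.

Call:
{"op": "carry_out", "data": {"deltas": [[1, 3, -1.4, 1.5, 0.3, 0, 0], [1, 7, -1.4, 1.5, 0.3, 0, 0], [1, 11, -1.4, 1.5, 0.3, 0, 0], [1, 15, -1.4, 1.5, 0.3, 0, 0], [1, 17, -1.4, 1.5, 0.3, 0, 0]]}}

```text
time_s: 23.1
eef_pos: [651.7, -56.8, 113.2]
ee_rot: [0.538, 0.458, 0.539, -0.458]
force: [0.3, -1.2, -1.5]
grip_width: 0.155
```

Call:
{"op": "carry_out", "data": {"deltas": [[1, 1, 0, 0, 0, 0, 0], [1, 2, 0, 0, 0, 0, 0], [1, 3, 0, 0, 0, 0, 0], [1, 4, 0, 0, 0, 0, 0], [1, 5, 0, 0, 0, 0, 0]]}}

```text
time_s: 23.72
eef_pos: [651.9, -56.8, 108.7]
ee_rot: [0.539, 0.458, 0.538, -0.458]
force: [1.3, 0.3, -0.3]
grip_width: 0.153
```

Past the dam's top with no force. Going on.

Call:
{"op": "carry_out", "data": {"deltas": [[1, 2, 0, 0, 0, 0, 0], [1, 4, 0, 0, 0, 0, 0], [1, 6, 0, 0, 0, 0, 0], [1, 8, 0, 0, 0, 0, 0], [1, 9, 0, 0, 0, 0, 0]]}}

```text
time_s: 24.35
eef_pos: [651.9, -56.8, 99.6]
ee_rot: [0.539, 0.458, 0.539, -0.458]
force: [1.3, 0.2, -0.6]
grip_width: 0.152
```

It slides in freely. Release, and see whether it settles.

Call:
{"op": "carry_out", "data": {"deltas": [[1, 1.5, 0, 0, 0, 0, 0], [0.6, 1.5, 0, 0, 0, 0, 0], [0.4, 1.5, 0, 0, 0, 0, 0], [0.4, 1.5, 0, 0, 0, 0, 0], [0.4, -30, 0, 0, 0, 0, 0]]}}

```text
time_s: 24.98
eef_pos: [650.6, -56.6, 127.7]
ee_rot: [0.537, 0.457, 0.54, -0.459]
force: [1.0, -0.2, 0.5]
grip_width: 0.299
```

Call:
{"op": "carry_out", "data": {"deltas": [[0.4, -30, 0, 0, 0, 0, 0], [0.4, -50, 20, 0, 0, 0, 0], [1, -50, 40, -60, 0, 0, 0], [1, -50, 40, -120, 0, 0, 0], [1, -50, 40, -150, 0, 0, 0]]}}

```text
time_s: 25.6
eef_pos: [666.6, 100.7, 179.6]
ee_rot: [0.539, 0.458, 0.539, -0.458]
force: [-0.3, -1.4, 1.0]
grip_width: -0.005
```

Run:
```python
from h import *
print(w2k(pose()[0]),pose()[0])
crop("side",200,165,115,85,6,"f3.png")
```

```text
[-152.8  129.2] [666.61343802 100.68413415 179.63580614]
```

View pics/f3.png

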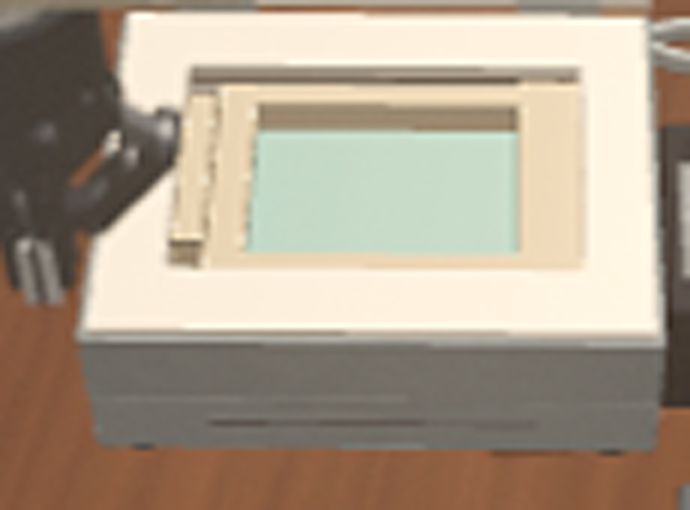

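The bar lies in the gap (173–215, 92–262), with its top apparently level with the dam. I'll confirm it's on the floor with a light press of the closed fingertips. Bar top should be at z = 90.

Run:
```python
from h import *
for z in(90,95,100):
  print(z,[((w2p("side",k2w(x,87.5,z))-[200,165]+.5)*6).round(0).tolist() for x in(-49,46)])
go(k2w(0,79,140),KY+np.pi/2)
```

```text
90 [[[187.0, 248.0]], [[204.0, 99.0]]]
95 [[[186.0, 240.0]], [[203.0, 92.0]]]
100 [[[185.0, 233.0]], [[202.0, 84.0]]]
 shift [ 39.6 -50.7 155.4] turn [ 0.2 -0.1  0. ] tooly [0.99 0.16 0.  ]
```

Call:
{"op": "carry_out", "data": {"deltas": [[1, 0, -17, 52, 0, 0, 0], [1, 0, -34, 104, 0, 0, 0], [1, 10, -50.5, 155, 0, 0, 0], [1, 30, -50.5, 155, 0, 0, 0], [1, 60, -50.5, 155, 0, 0, 0]]}}

```text
time_s: 26.28
eef_pos: [642.5, -64.7, 119.8]
ee_rot: [0.539, 0.459, 0.538, -0.458]
force: [0.8, 0.7, -0.2]
grip_width: 0.002
```

Run:
```python
from h import *
print(w2k(pose()[0]),pose()[0]); go(k2w(0,79,92),KY+np.pi/2)
```

```text
[ 6.5 78.8] [642.53976069 -64.65494959 119.82831719]
 shift [27.8  0.1 -6.6] turn [-0.1  0.  -0.1] tooly [0.99 0.16 0.  ]
```

Call:
{"op": "carry_out", "data": {"deltas": [[1, 8, 0, -5, 0, 0, 0], [1, 15, 0, -5, 0, 0, 0], [1, 20, 0, -5, 0, 0, 0], [1, 23, 0, -5, 0, 0, 0], [1, 25, 0, -5, 0, 0, 0]]}}

```text
time_s: 26.9
eef_pos: [641.6, -58.6, 94.9]
ee_rot: [0.539, 0.458, 0.538, -0.458]
force: [0.9, -0.0, 0.3]
grip_width: -0.002
```

Call:
{"op": "carry_out", "data": {"deltas": [[1, 1, 0, 0, 0, 0, 0], [1, 2, 0, 0, 0, 0, 0], [1, 3, 0, 0, 0, 0, 0], [1, 3.5, 0, 0, 0, 0, 0], [1, 4, 0, 0, 0, 0, 0]]}}

```text
time_s: 27.52
eef_pos: [641.5, -58.6, 90.7]
ee_rot: [0.539, 0.458, 0.539, -0.458]
force: [-0.4, -0.0, 0.5]
grip_width: 0.001
```

Call:
{"op": "carry_out", "data": {"deltas": [[1, 0.5, 0, 0, 0, 0, 0], [1, 1, 0, 0, 0, 0, 0], [1, 1.5, 0, 0, 0, 0, 0], [1, 1.8, 0, 0, 0, 0, 0], [1, 2, 0, 0, 0, 0, 0]]}}

```text
time_s: 28.15
eef_pos: [641.8, -58.5, 89.9]
ee_rot: [0.539, 0.458, 0.538, -0.458]
force: [-3.5, 0.8, 9.4]
grip_width: 0.0
```

Call:
{"op": "carry_out", "data": {"deltas": [[1, -20, 0, 0, 0, 0, 0], [1, -60, 0, 0, 0, 0, 0], [1, -100, 20, -60, 0, 0, 0], [1, -100, 20, -120, 0, 0, 0], [1, -100, 0, -180, 0, 0, 0]]}}

```text
time_s: 28.78
eef_pos: [616.1, 113.7, 188.7]
ee_rot: [0.539, 0.459, 0.538, -0.458]
force: [0.4, 0.6, -1.1]
grip_width: -0.001
```

Call:
{"op": "carry_out", "data": {"deltas": [[0, 0, -60, -10, 0, 0, 0], [0, 0, -120, -20, 0, 0, 0], [0, 0, -180, -30, 0, 0, 0], [0, 0, -230, -40, 0, 0, 0], [0, 0, -230, -40, 0, 0, 0]]}}

```text
time_s: 29.4
eef_pos: [380.2, 114.8, 188.7]
ee_rot: [0.539, 0.458, 0.539, -0.458]
force: [0.1, -0.4, 0.0]
grip_width: 0.501
```

Run:
```python
from h import *
print(pose()[2]["eef_pos"],pose()[2]["force"],pose()[2]["time_s"])
a=viewer.capture("top")[80:280,150:380];b=viewer.capture("side")[60:390,140:400]
a=cv2.resize(a,None,fx=1.7,fy=1.7,interpolation=cv2.INTER_CUBIC);b=cv2.resize(b,None,fx=1.5,fy=1.5,interpolation=cv2.INTER_CUBIC)
c=np.zeros((500,800,3),np.uint8);c[:a.shape[0],:a.shape[1]]=a;c[:b.shape[0],400:400+b.shape[1]]=b
cv2.imwrite("pics/end.png",c[:,:,::-1])
```

```text
[380.15171896 114.82217315 188.69985268] [ 0.07276251 -0.38636594  0.02986231] 29.4
```

View pics/end.png

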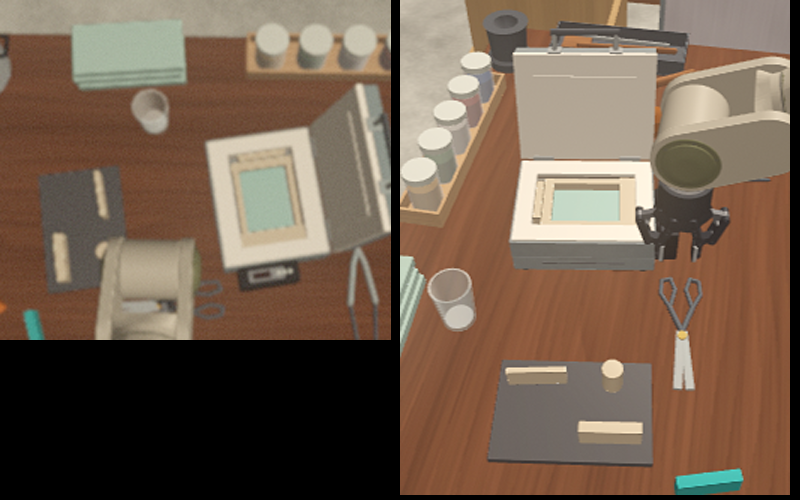

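Final view: the lid rests open on its stop and the middle bar sits in the gap (540,200). The thin bar (537,375) and thick bar (610,430) stand on the batt, and the post, shears and tumbler are where they were. The press met the bar's top at z = 89.9, so it is on the floor.

```bash
python3 -c "
from rig import order; print(order.finish_job())"
```

```text
the job is handed in; nothing more can be done
None
```

The job is done and handed in at about 29.5 s of the 61 s. The kiln lid stands open and the middle (14 mm) bar is packed in the gap.

- **Lid:** I held it by the handle the whole way, past the balance point to about 1.84 rad, and let go there. The last pictures show it resting open.
- **Thick bar (18 mm):** It did not fit. It stopped on the dam's edge at about 13 N with the wall pushing back, so I stood it back in its place on the batt.
- **Middle bar (14 mm):** It slid in with no measurable force. After I let go, a light press (about 9 N) met its top at z = 89.9 mm, against 90 mm expected on the kiln floor.
- **Thin bar (10 mm):** I did not try it, because the thicker middle bar already fitted. It still stands on the batt.
- **Other things:** Everything visible in the last pictures, including the post, shears and tumbler, looks undisturbed. The block and the paperweight were hidden behind the lid and the arm in that last view, so I did not recheck them.

Two checks disagreed slightly:
- **Gap width:** the cameras read it as 14.1–14.6 mm (top) and 15.5 mm (side). The trials settled which bar fits.
- **Bar height:** the side picture read the seated bar's top nearer 95 mm, or a few millimetres off along its length. I trusted the press reading.

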